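# Make up the hardware kits for two jewellery-cabinet doors

## Task

Make up the two door kits for the jewellery cabinet: the blue tray gets the left-hand brass hinge leaf in its black-matted compartment and the brass knob and the green ball catch in its bare compartment; the red tray gets the right-hand hinge leaf in its matted compartment and the dark steel lock barrel in its bare one. Set each piece down (do not drop it) right way up and flat on the compartment floor, the way it stood on the bench, nothing on top of anything else. Leave the spare white knob and the spare copper lock barrel standing where they are.

Things in the scene. Friction and masses are not known exactly. Their poses are not given: they have to be found in the camera images.
- blue_tray: Blue plastic job tray, fixed, 150 x 140 x 12 mm high, walls and floor 4 mm. Origin: centre of underside, z up. A wall-high 4 mm divider along y at x = 0 makes two compartments, each 69 (x) by 132 (y) mm inside: at +x (centre x = +36.5 mm, y = 0) the one with a black mat flush with its floor; at -x (centre x = -36.5 mm) the bare one. Inner floor 4 mm above the underside.
- red_tray: Red plastic job tray, fixed, 150 x 140 x 12 mm high, walls and floor 4 mm. Origin: centre of underside, z up. A wall-high 4 mm divider along y at x = 0 makes two compartments, each 69 (x) by 132 (y) mm inside: at +x (centre x = +36.5 mm, y = 0) the one with a black mat flush with its floor; at -x (centre x = -36.5 mm) the bare one. Inner floor 4 mm above the underside.
- left_hinge: Brass left-hand hinge leaf, flat plate 68 (x) x 18 (y) x 5 mm. On it along x a knuckle bar to grasp: 48 long, 12 wide, top 26 mm up. At the +x end a flat arm 18 mm wide, 5 thick, points to +y, ending 35 mm from the centre line. Origin: underside below the bar's middle, z up. From above, arm at the far end, it points left. Mirror image of the other leaf. 100 g.
- right_hinge: Brass right-hand hinge leaf, flat plate 68 (x) x 18 (y) x 5 mm. On it along x a knuckle bar to grasp: 48 long, 12 wide, top 26 mm up. At the +x end a flat arm 18 mm wide, 5 thick, points to -y, ending 35 mm from the centre line. Origin: underside below the bar's middle, z up. From above, arm at the far end, it points right. Mirror image of the other leaf. 100 g.
- brass_knob: Brass cupboard knob standing on its foot: round, 34 mm high, foot 28 mm across, neck 16 mm, mushroom head 32 mm across at its widest (27 mm above the underside). Origin: centre of the underside; z up. About 70 g. Goes into the blue tray.
- ball_catch: Ball catch for a door: green plastic block 36 x 20 x 24 mm (x, y, z) with a small steel ball showing in its top (top of the ball 29 mm up). Origin: centre of the underside; z up. About 50 g. Goes into the blue tray.
- dark_lock: Dark steel lock barrel standing on its flange: round, 36 mm high, barrel 24 mm across, flange at the foot 34 mm across and 5 mm thick, a white key slot on top. Origin: centre of the underside; z up. About 80 g. Goes into the red tray.
- white_knob: White ceramic cupboard knob standing on its foot: round, 34 mm high, foot 28 mm across, neck 16 mm, mushroom head 32 mm across at its widest (27 mm above the underside). Origin: centre of the underside; z up. A spare: it stays where it is.
- copper_lock: Copper-coloured lock barrel standing on its flange: round, 36 mm high, barrel 24 mm across, flange at the foot 34 mm across and 5 mm thick, a black key slot on top. Origin: centre of the underside; z up. A spare: it stays where it is.
There are look-alikes about, which are no part of the job. What is shaped like the right_hinge but pink is not meant. Of the things that look like the ball_catch, take the one that is farthest to the robot's right at the start.

How it is judged (in metres and radians):
At the end, for the whole second after the job is handed in: Every kit piece lies in its named compartment of its named tray: origin inside it, underside within 3 mm of the floor, upright within 0.12 rad, released, at rest (under 0.02 m/s). White knob and copper lock barrel are within 20 mm of where they stood (x of left_hinge in the frame of blue_tray between 0.003 and 0.071 m and y of left_hinge in the frame of blue_tray between -0.066 and 0.066 m and z of left_hinge in the frame of blue_tray between 0.001 and 0.007 m and angle between each of left_hinge, brass_knob, ball_catch, right_hinge, dark_lock's own z axis and vertical below 0.12 rad and linear speed of each of left_hinge, brass_knob, ball_catch, right_hinge, dark_lock below 0.02 m/s and angular speed of each of left_hinge, brass_knob, ball_catch, right_hinge, dark_lock below 0.2 rad/s and contact force between the fingers and left_hinge below 0.05 N and x of brass_knob in the frame of blue_tray between -0.071 and -0.003 m and y of brass_knob in the frame of blue_tray between -0.066 and 0.066 m and z of brass_knob in the frame of blue_tray between 0.001 and 0.007 m and contact force between the fingers and brass_knob below 0.05 N and x of ball_catch in the frame of blue_tray between -0.071 and -0.003 m and y of ball_catch in the frame of blue_tray between -0.066 and 0.066 m and z of ball_catch in the frame of blue_tray between 0.001 and 0.007 m and contact force between the fingers and ball_catch below 0.05 N and x of right_hinge in the frame of red_tray between 0.003 and 0.071 m and y of right_hinge in the frame of red_tray between -0.066 and 0.066 m and z of right_hinge in the frame of red_tray between 0.001 and 0.007 m and contact force between the fingers and right_hinge below 0.05 N and x of dark_lock in the frame of red_tray between -0.071 and -0.003 m and y of dark_lock in the frame of red_tray between -0.066 and 0.066 m and z of dark_lock in the frame of red_tray between 0.001 and 0.007 m and contact force between the fingers and dark_lock below 0.05 N and distance of each of white_knob, copper_lock from where it was at the start of the episode below 0.02 m); the robot touches nothing.
It fails at once if a kit piece is dropped into a tray instead of being set down (faster than 0.6 m/s with its underside within 30 mm of the bench, over a tray) ((height (world z) of left_hinge below 0.03 m and linear speed of left_hinge above 0.6 m/s and (horizontal distance between left_hinge and blue_tray below 0.09 m or horizontal distance between left_hinge and red_tray below 0.09 m)) or (height (world z) of brass_knob below 0.03 m and linear speed of brass_knob above 0.6 m/s and (horizontal distance between brass_knob and blue_tray below 0.09 m or horizontal distance between brass_knob and red_tray below 0.09 m)) or (height (world z) of ball_catch below 0.03 m and linear speed of ball_catch above 0.6 m/s and (horizontal distance between ball_catch and blue_tray below 0.09 m or horizontal distance between ball_catch and red_tray below 0.09 m)) or (height (world z) of right_hinge below 0.03 m and linear speed of right_hinge above 0.6 m/s and (horizontal distance between right_hinge and blue_tray below 0.09 m or horizontal distance between right_hinge and red_tray below 0.09 m)) or (height (world z) of dark_lock below 0.03 m and linear speed of dark_lock above 0.6 m/s and (horizontal distance between dark_lock and blue_tray below 0.09 m or horizontal distance between dark_lock and red_tray below 0.09 m))).
It fails at once if the spare white knob is moved by more than 20 mm or knocked over (distance of white_knob from where it was at the start of the episode above 0.02 m or angle between white_knob's own z axis and vertical above 0.4 rad).
It fails at once if the spare copper lock is moved by more than 20 mm or knocked over (distance of copper_lock from where it was at the start of the episode above 0.02 m or angle between copper_lock's own z axis and vertical above 0.4 rad).
It also fails if it takes over 109 s, if anything falls off the work surface, if the arm or the gripper's body presses on something with over 40 N, if the wrist force passes 120 N, or if a joint passes its speed limit or range.

## Robot

A 6-joint arm with a two-finger parallel gripper is mounted at the origin on the work surface. World frame = base frame: x ahead of the robot, y to its left, z up, the work surface at z = 0. Lengths are in mm, angles in rad, forces in N, time in s.
With the tool pointing down it reaches from about 350 to 975 mm from the base axis. Payload 17.4 kg.
Tool frame: the origin (TCP) lies on the centre line of the jaws, within the pads' length; the fingertips stand 22 mm ahead of it and the grasp point (between the pads) lies 3 mm ahead of it; z points along the fingers, y is the line along which they close (so a half turn about z gives the same grasp; the last joint's range is limited). The gripper opens to 85 mm and grips with 20 to 120 N. Pads are 22 mm wide; open, the fingers measure 114 mm over their backs; the gripper's body (76 mm by 85 mm) begins 54 mm behind the grasp point. The pads swing forward as they close: fully open they stand 13 mm farther back than shut.
Start: joints at [1.08, 0.116, 1.442, -0, 1.584, -0.038], TCP at [295.311, 606.98, 253.303] pointing down, gripper open.
Joint ranges: [-2.83, 2.83], [-0.83, 2.19], [0.07, 2.5], [-1.14, 4.28], [0.01, 3], [-2.97, 2.97]. Speed limits (rad/s): [1.89, 1.89, 2.22, 3.14, 3.14, 3.14].

## Interface

Orientations are given as a 3x3 rotation matrix whose columns are the frame's x, y, z axes.
In Python, from rig import state, camera, calibration, hand_in gives the robot as it stands.
- The arm moves only by the tool jog_arm, never from a script. Its argument "increments" is a list that holds one entry, the list of rows, each a list of 7 numbers: the shift along the tool's x, y, z in mm, then the turn, a rotation vector about the tool's x, y, z in rad, then the finger opening in mm, from 0 to 85.4. A call has 1 to 10 rows; each row shifts and turns the commanded pose from where the row before left it, along the tool's axes as they then stand; what a row does not reach is not made up. A row lasts 1/12 s, in which the tool goes at most 41.7 mm and 7.16 degrees, less where a joint would pass 70% of its speed; a pose out of reach is approached as far as the arm can. A call is refused whole if a number of a shift passes 41.7 or a number of a turn 0.125, either way. A call with a gripper value outside its range is refused whole. The fingers move at their own pace and stop on an object; "squeeze" is the grip in N (left out, the last holds). Time passes only in rows, so rows that do not move let the fingers close. It gives the time, the measured TCP pose, the force, the opening and the grip force at its end, in the units of the state.
- state(): the state, without advancing time (a new reading comes with each control period).
- camera(name): name is "scene" or "side" or "wrist"; returns (picture, depth): 420x560x3 uint8, red, green, blue; 420x560 float32, mm along the optical axis (not along the pixel's ray), 0 where there is no reading.
- calibration(name): a dict with "fov_y" (degrees; the focal length in pixels is half the picture's height over the tangent of half this angle, whatever the lens; pixels are square), "cx", "cy" (the principal point, pixels), "eye" and "rotation" of the camera in the world. Camera axes: x right, y down, z forward; pixel columns grow to the right and rows downward; lengths in mm; the calibration is good to about 2 mm. A picture is of the moment at which its call begins: read the wrist's pose just before it. calibration takes no time and is no camera call; for the wrist camera it gives the pose at the moment of the call.
- hand_in(): hands the job in; it is judged then, once.
The state is a dict: "clock": time; "qpos": joint angles; "qd": joint speeds; "joint_torque": joint torques, N m; "tool_pos": TCP position; "ee_rot": TCP orientation; "wrist_force": force on the tool from outside, world axes, zero at the start; "moment": the same for the moment, N m; "finger_gap": finger opening in mm; "gripper_force": force on a finger pad.
Only numpy, scipy, OpenCV 4.12 (cv2) and the standard library are available. Lean on these libraries where they do the work, as an engineer would, in place of code of your own. Each camera call takes 0.05 s, during which the arm holds its last target. There are 200 camera calls.

## Working session

There is one attempt and no reset: what is moved stays moved. The work goes in short steps, Python scripts to look and compute and a tool call to move; the robot and the scene stay as the last step left them, time stands still between calls to the robot, and variables do not carry over. Pictures are saved under pics/ and viewed, at most 14 in all, crops included, and the job is handed in when it is done.

Besides the shell and the picture viewer there is one more tool, called after ">>>" as name(argument=value, ...) on one line, values as JSON. jog_arm: Moves the arm, as the interface text tells. Its arguments: {"type":"object","properties":{"increments":{"type":"array","items":{"type":"array","items":{"type":"array","items":{"type":"number"}}}},"squeeze":{"type":"number"}},"required":["increments"]}

```bash
mkdir -p pics; ls; cat > h.py <<'E'
import numpy as np,cv2
from rig import state,camera,calibration,hand_in
def cloud(name):
    c=calibration(name);im,d=camera(name)
    h,w=d.shape;f=h/2/np.tan(np.radians(c['fov_y'])/2)
    v,u=np.mgrid[:h,:w]
    P=np.stack([(u-c['cx'])/f*d,(v-c['cy'])/f*d,d],-1)@np.array(c['rotation']).T+np.array(c['eye'])
    P[d==0]=np.nan
    return im,P,c
E
python3 - <<'E'
from h import *
print(state())
for n in ['scene','side','wrist']:
    im,P,c=cloud(n); print(n,c)
    cv2.imwrite(f'pics/{n}0.png',im[...,::-1]); np.savez(f'pics/{n}0.npz',im=im,P=P)
E
```

```text
pics
{'clock': 0.0, 'qpos': array([ 1.08017434e+00,  1.16462185e-01,  1.44228337e+00,  1.80675514e-05,
        1.58399931e+00, -3.77760411e-02]), 'qd': array([-0.00044912,  0.00041786,  0.00108017,  0.00092191, -0.00070538,
        0.00050511]), 'joint_torque': array([-2.20860398e-03, -7.31981492e+01, -6.32487774e+01,  5.61212414e-05,
        6.32941999e-03,  2.30968652e-05]), 'tool_pos': array([295.23754496, 606.81571795, 252.56696618]), 'ee_rot': array([[-8.99205652e-01,  4.37525865e-01, -5.58826053e-04],
       [ 4.37526217e-01,  8.99205090e-01, -1.00778128e-03],
       [ 6.15688559e-05, -1.15070367e-03, -9.99999336e-01]]), 'wrist_force': array([1.22618912, 1.1076987 , 0.48410273]), 'moment': array([ 0.0557783 , -0.02670577, -0.01230665]), 'gripper_force': 0.0, 'finger_gap': 85.61508698418591}
scene {'fov_y': 42.54438497814567, 'cx': 274.6327940397053, 'cy': 209.84687353131824, 'eye': array([1424.5689226 ,   75.27056221,  673.36926203]), 'rotation': array([[-0.09521614,  0.59482567, -0.79819566],
       [ 0.99541891,  0.04991383, -0.08154632],
       [-0.00866484, -0.80230358, -0.59685332]])}
side {'fov_y': 42.97099750337548, 'cx': 287.858035977104, 'cy': 199.48821038228675, 'eye': array([ 254.83111408, -602.06222508,  826.178379  ]), 'rotation': array([[ 0.84994676, -0.40816841,  0.3331502 ],
       [-0.52672066, -0.64329139,  0.55564515],
       [-0.01248414, -0.64774589, -0.76175416]])}
wrist {'fov_y': 66.54370991493384, 'cx': 281.6068650018805, 'cy': 208.16338287247135, 'eye': array([236.66340865, 634.9068122 , 372.02639135]), 'rotation': array([[ 0.43670279,  0.8694129 ,  0.23111009],
       [ 0.89960475, -0.42164537, -0.11369466],
       [-0.0014011 ,  0.25755851, -0.96626169]])}
```

View pics/scene0.png

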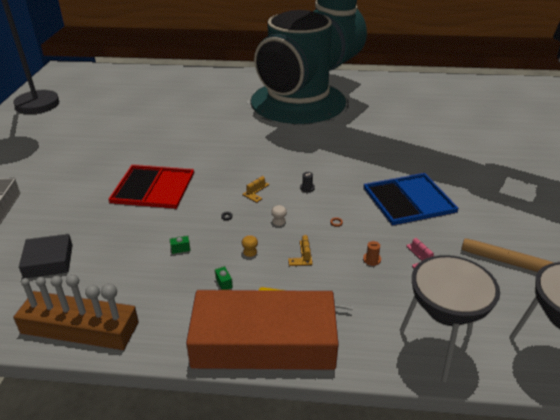

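View pics/side0.png

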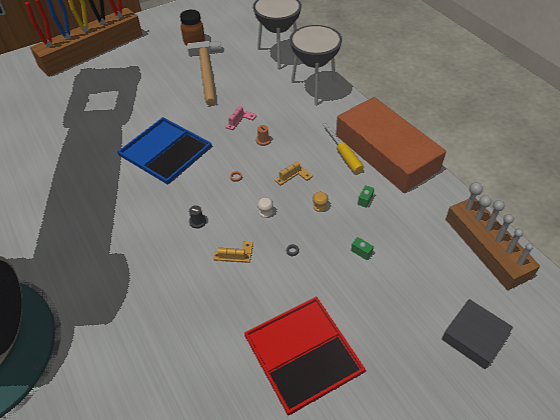

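The scene view has robot's right at image left. The red tray is at (152,186) and the blue at (410,197). The wanted green catch is at (180,244), the brass hinges at (257,188) and (303,252), the brass knob at (250,244), the dark lock at (308,181), the white knob at (279,213) and the copper lock at (373,253). Next I'll build a top-down map from both clouds.

```bash
python3 - <<'E'
from h import *
x0,y0,s=380,-330,1.0  # map: col = (ymax - y), row = xmax - x
S=np.load('pics/scene0.npz');T=np.load('pics/side0.npz')
P=np.concatenate([T['P'].reshape(-1,3),S['P'].reshape(-1,3)]);C=np.concatenate([T['im'].reshape(-1,3),S['im'].reshape(-1,3)])
src=np.r_[np.ones(420*560),np.zeros(420*560)]
for n,Q in(('scene',S['P']),('side',T['P'])):
    q=Q.reshape(-1,3);k=(q[:,0]>400)&(q[:,0]<850)&(abs(q[:,1])<300)&(abs(q[:,2])<15);print(n,'table z median',np.median(q[k,2]))
k=(P[:,2]>5)&(P[:,2]<45)&(P[:,0]>350)&(P[:,0]<880)&(abs(P[:,1])<400)
P,C,src=P[k],C[k],src[k]
# cluster
m=np.zeros((560,800),np.uint8);r=(900-P[:,0]).astype(int);c=(400-P[:,1]).astype(int)
m[r,c]=1;m=cv2.morphologyEx(m,cv2.MORPH_CLOSE,np.ones((5,5)))
n,L,st,_=cv2.connectedComponentsWithStats(m)
l=L[r,c]
for i in range(1,n):
    g=l==i
    if g.sum()<40: continue
    for sname,sv in(('side',1),('scn',0)):
        q=P[g&(src==sv)]
        if len(q)<20: continue
        t=q[q[:,2]>np.percentile(q[:,2],97)-6]
        print(i,sname,len(q),'col',np.median(C[g&(src==sv)],0),'x',q[:,0].min().round(),q[:,0].max().round(),'y',q[:,1].min().round(),q[:,1].max().round(),'zmax',q[:,2].max().round(1),'top',t[:,:2].mean(0).round(1), 'rect',[np.round(a,1) for a in cv2.minAreaRect(t[:,:2].astype(np.float32))])
img=np.zeros((560,800,3),np.uint8);img[r,c]=C[:,::-1]
cv2.imwrite('pics/top.png',cv2.resize(img[20:,],(800,540)))
E
```

```text
scene table z median 1.0928469992178975
side table z median 1.1510042585927636
1 side 1266 col [88. 56. 42.] x 803.0 880.0 y -114.0 106.0 zmax 45.0 top [820.5 -24.2] rect [array([816.6, -10.2]), array([ 54.8, 226.5]), np.float64(18.4)]
2 side 2916 col [116.  81.  49.] x 828.0 880.0 y -392.0 -207.0 zmax 44.9 top [ 855.7 -309.9] rect [array([ 856.5, -299.5]), array([181.9,  51.2]), np.float64(88.3)]
2 scn 1554 col [106.  65.  30.] x 832.0 880.0 y -391.0 -208.0 zmax 44.9 top [ 863.  -303.9] rect [array([ 862.1, -299.8]), array([181.1,  47. ]), np.float64(85.9)]
7 side 49 col [97. 97. 96.] x 822.0 832.0 y 381.0 397.0 zmax 44.9 top [828.9 388.4] rect [array([829.1, 388.9]), array([5., 5.]), np.float64(44.1)]
7 scn 109 col [68. 67. 63.] x 829.0 838.0 y 382.0 393.0 zmax 44.5 top [835.7 389.3] rect [array([835.3, 389.7]), array([7.3, 4.8]), np.float64(53.2)]
8 side 59 col [97. 98. 97.] x 824.0 835.0 y 213.0 226.0 zmax 44.0 top [829.3 220.1] rect [array([829.3, 220.9]), array([8.2, 7.1]), np.float64(56.5)]
8 scn 88 col [69.  68.  65.5] x 832.0 839.0 y 213.0 224.0 zmax 44.8 top [836.  219.4] r
[... 5028 characters left out ...]
8 -296.5] rect [array([ 462.7, -294.1]), array([153. , 149.4]), np.float64(87.2)]
152 side 455 col [151. 115.  53.] x 421.0 499.0 y -90.0 -39.0 zmax 29.8 top [452.5 -66.4] rect [array([452.9, -65.7]), array([12.6, 47. ]), np.float64(51.6)]
152 scn 295 col [110.  84.  30.] x 426.0 501.0 y -90.0 -40.0 zmax 28.7 top [458.3 -65. ] rect [array([456.2, -64.2]), array([12.3, 50.5]), np.float64(54.7)]
168 side 271 col [51. 51. 54.] x 418.0 451.0 y 30.0 58.0 zmax 40.6 top [434.6  46.5] rect [array([434.8,  46.7]), array([23.2, 23.3]), np.float64(88.5)]
168 scn 215 col [32. 32. 32.] x 426.0 459.0 y 31.0 62.0 zmax 39.9 top [439.3  45.9] rect [array([438.4,  45.9]), array([25.4, 21.8]), np.float64(2.7)]
```

View pics/top.png

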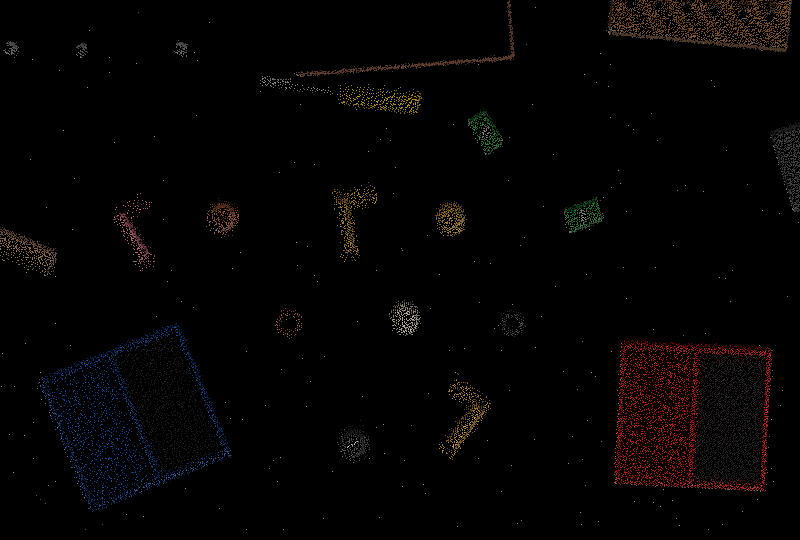

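The top map (up is +x, left is +y) shows the hinge at map (465,415), with its arm at the far end pointing left, so it is the left hinge. The one at (350,225) points right, so it is the right hinge. The wanted catch is at (583,215). I'll start with the left hinge.

```bash
cat > plan.py <<'E'
import sys
from h import *
from scipy.spatial.transform import Rotation as R
# plan.py x y z jawyaw_deg -> turn (tool axes, rad) first, then shift in turned tool axes
x,y,z,a=map(float,sys.argv[1:5]); s=state(); E=np.array(s['ee_rot']); p=np.array(s['tool_pos'])
c=np.degrees(np.arctan2(E[1,1],E[0,1])); d=(a-c+90)%180-90
if len(sys.argv)>5: d+=float(sys.argv[5])
r=np.radians(c+d); Y=np.array([np.cos(r),np.sin(r),0]); Z=np.array([0,0,-1.]); G=np.stack([np.cross(Y,Z),Y,Z],1)
t=R.from_matrix(E.T@G).as_rotvec(); sh=G.T@(np.array([x,y,z])-p)
print('t',round(float(s['clock']),2),'pos',p.round(1),'yaw',round(c,1),'q6',round(s['qpos'][5],2),'gap',round(s['finger_gap'],1),'F',np.round(s['wrist_force'],1))
print('turn',t.round(4),'rows',int(np.ceil(abs(t).max()/.12)),'shift',sh.round(1),'rows',int(np.ceil(np.linalg.norm(sh)/38)))
E
python3 plan.py 454.5 -65 110 53.2
```

```text
t 0.15 pos [295.2 606.9 252.7] yaw 64.1 q6 -0.04 gap 85.4 F [ 0.1  0.2 -0.3]
turn [-0.0009  0.      0.1895] rows 2 shift [-530.  -442.6  142.7] rows 19
```

>>> jog_arm(increments=[[[0,0,0,0,0,0.095,60],[0,0,0,0,0,0.095,60],[-13,-11,3,0,0,0,60],[-26.5,-22,7,0,0,0,60],[-26.5,-22,7,0,0,0,60],[-26.5,-22,7,0,0,0,60],[-26.5,-22,7,0,0,0,60],[-26.5,-22,7,0,0,0,60],[-26.5,-22,7,0,0,0,60],[-26.5,-22,7,0,0,0,60]]], squeeze=40)

```text
clock: 0.98
tool_pos: [355.2, 354.3, 200.7]
ee_rot: [[-0.801, 0.599, -0.0], [0.599, 0.801, -0.0], [-0.0, -0.0, -1.0]]
wrist_force: [0.5, -0.1, -0.3]
finger_gap: 60.1
gripper_force: 0.0
```

>>> jog_arm(increments=[[[-26.5,-22,7,0,0,0,60],[-26.5,-22,7,0,0,0,60],[-26.5,-22,7,0,0,0,60],[-26.5,-22,7,0,0,0,60],[-26.5,-22,7,0,0,0,60],[-26.5,-22,7,0,0,0,60],[-26.5,-22,7,0,0,0,60],[-26.5,-22,7,0,0,0,60],[-26.5,-22,7,0,0,0,60],[-26.5,-22,7,0,0,0,60]]])

```text
clock: 1.82
tool_pos: [435.4, 19.2, 131.0]
ee_rot: [[-0.8, 0.599, 0.0], [0.599, 0.8, 0.0], [-0.0, 0.0, -1.0]]
wrist_force: [0.8, 1.2, -0.0]
finger_gap: 60.3
gripper_force: 0.0
```

>>> jog_arm(increments=[[[-26.5,-22,7,0,0,0,60],[-20,-18,6,0,0,0,60],[-10,-9,3,0,0,0,60],[0,0,0,0,0,0,60],[0,0,0,0,0,0,60]]])

```text
clock: 2.23
tool_pos: [451.2, -52.5, 115.0]
ee_rot: [[-0.799, 0.601, -0.001], [0.601, 0.799, 0.0], [0.001, -0.0, -1.0]]
wrist_force: [-1.0, 0.3, 0.5]
finger_gap: 60.0
gripper_force: 0.0
```

```bash
python3 plan.py 454.5 -65 33 53.2; python3 - <<'E'
from h import *
im,P,c=cloud('wrist');cv2.imwrite('pics/w1.png',im[...,::-1]);np.savez('pics/w1.npz',im=im,P=P)
k=(P[...,2]>18)&(P[...,2]<32)&(np.hypot(P[...,0]-454,P[...,1]+65)<45)&(im[...,0].astype(int)>im[...,2]+35)
q=P[k];print(len(q),q.mean(0),cv2.minAreaRect(q[:,:2].astype(np.float32)))
E
```

```text
t 2.23 pos [451.2 -52.5 115. ] yaw 53.1 q6 -1.1 gap 60.0 F [-1.   0.3  0.5]
turn [-0.0002 -0.0008 -0.0022] rows 1 shift [-10.2  -8.   82. ] rows 3
1103 [453.66352239 -64.59972845  23.46670141] ((454.4540710449219, -65.38752746582031), (12.01061725616455, 48.48313903808594), 53.23548126220703)
```

View pics/w1.png

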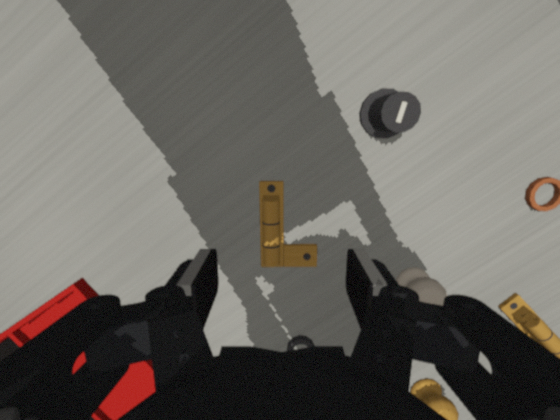

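The wrist view shows the left hinge at (272,225), confirming the measured (454.4,-65.4). I'll go down and grip it.

>>> jog_arm(increments=[[[-10,-8,10,0,0,0,60],[0,0,25,0,0,0,60],[0,0,25,0,0,0,60],[0,0,16,0,0,0,60],[0,0,6,0,0,0,60],[0,0,0,0,0,0,0],[0,0,0,0,0,0,0],[0,0,0,0,0,0,0],[0,0,0,0,0,0,0],[0,0,0,0,0,0,0]]])

```text
clock: 3.12
tool_pos: [455.4, -64.5, 34.8]
ee_rot: [[-0.8, 0.599, 0.002], [0.599, 0.8, -0.0], [-0.002, 0.001, -1.0]]
wrist_force: [-1.0, 1.9, 6.1]
finger_gap: 10.7
gripper_force: 39.7
```

>>> jog_arm(increments=[[[0,0,0,0,0,0,0],[0,0,0,0,0,0,0],[0,0,-8,0,0,0,0],[0,0,-20,0,0,0,0],[0,0,-25,0,0,0,0],[0,0,-25,0,0,0,0],[0,0,-7,0,0,0,0],[0,0,0,0,0,0,0]]])

```text
clock: 3.78
tool_pos: [455.6, -64.7, 121.1]
ee_rot: [[-0.8, 0.599, 0.004], [0.599, 0.8, -0.001], [-0.004, 0.002, -1.0]]
wrist_force: [0.3, 0.0, -0.8]
finger_gap: 10.9
gripper_force: 39.1
```

```bash
python3 plan.py 481 220 70 112
```

```text
t 3.78 pos [455.6 -64.7 121.1] yaw 53.2 q6 -1.12 gap 10.9 F [ 0.3  0.  -0.8]
turn [-3.0000e-04  4.5000e-03 -1.0268e+00] rows 9 shift [-130.2  254.4   51.1] rows 8
```

>>> jog_arm(increments=[[[0,0,0,0,0,-0.114,0],[0,0,0,0,0,-0.114,0],[0,0,0,0,0,-0.114,0],[0,0,0,0,0,-0.114,0],[0,0,0,0,0,-0.114,0],[0,0,0,0,0,-0.114,0],[0,0,0,0,0,-0.114,0],[0,0,0,0,0,-0.114,0],[0,0,0,0,0,-0.114,0],[-13,25.5,0,0,0,0,0]]])

```text
clock: 4.62
tool_pos: [456.6, -38.1, 117.0]
ee_rot: [[-0.924, -0.382, -0.002], [-0.382, 0.924, -0.001], [0.002, -0.0, -1.0]]
wrist_force: [0.7, 0.9, -1.4]
finger_gap: 10.7
gripper_force: 39.2
```

>>> jog_arm(increments=[[[-13,25.5,0,0,0,0,0],[-13,25.5,0,0,0,0,0],[-13,25.5,0,0,0,0,0],[-13,25.5,0,0,0,0,0],[-13,25.5,0,0,0,0,0],[-13,25.5,0,0,0,0,0],[-13,25.5,0,0,0,0,0],[-13,25.5,0,0,0,0,0],[-13,25.5,0,0,0,0,0],[0,0,0,0,0,0,0]]])

```text
clock: 5.45
tool_pos: [479.3, 224.0, 116.9]
ee_rot: [[-0.927, -0.376, -0.002], [-0.376, 0.927, 0.0], [0.001, 0.001, -1.0]]
wrist_force: [-0.0, 0.2, -0.8]
finger_gap: 10.6
gripper_force: 39.3
```

```bash
python3 plan.py 481 220 41 112; python3 - <<'E'
from h import *
im,P,c=cloud('scene');cv2.imwrite('pics/s2.png',cv2.resize(im[120:300,300:540,::-1],(720,540)))
E
```

```text
t 5.45 pos [479.3 224.  116.9] yaw 112.1 q6 -1.57 gap 10.6 F [-0.   0.2 -0.8]
turn [ 0.0009 -0.0014  0.0016] rows 1 shift [-0.1 -4.4 75.9] rows 2
```

View pics/s2.png

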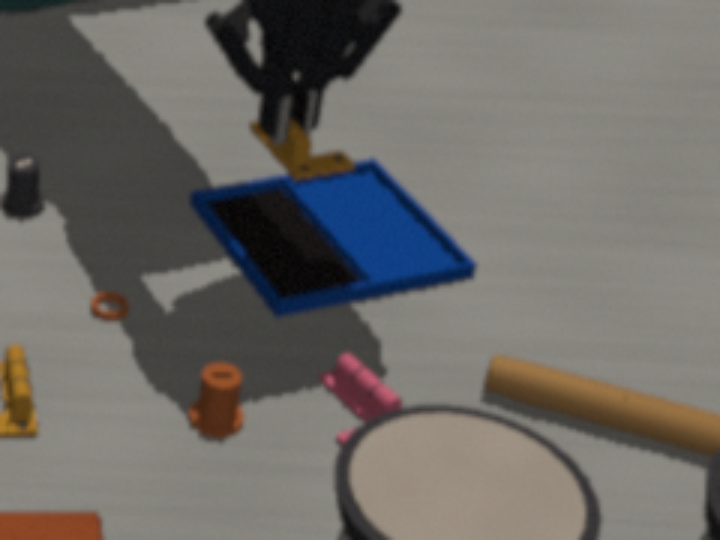

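The hinge hangs level in the jaws above the blue tray. Now I'll lower it.

>>> jog_arm(increments=[[[0,-4.5,15,0,0,0,0],[0,0,25,0,0,0,0],[0,0,20,0,0,0,0],[0,0,10,0,0,0,0],[0,0,3,0,0,0,0],[0,0,2,0,0,0,0],[0,0,0,0,0,0,0],[0,0,0,0,0,0,0]]])

```text
clock: 6.17
tool_pos: [482.0, 216.5, 44.3]
ee_rot: [[-0.928, -0.374, 0.001], [-0.374, 0.928, 0.0], [-0.001, -0.0, -1.0]]
wrist_force: [-0.3, -0.4, -0.8]
finger_gap: 10.7
gripper_force: 39.2
```

>>> jog_arm(increments=[[[0,0,1,0,0,0,0],[0,0,1,0,0,0,0],[0,0,0,0,0,0,0]]])

```text
clock: 6.42
tool_pos: [481.6, 216.5, 41.6]
ee_rot: [[-0.927, -0.374, 0.0], [-0.374, 0.927, 0.0], [-0.0, -0.0, -1.0]]
wrist_force: [-0.4, -0.3, -0.8]
finger_gap: 10.9
gripper_force: 39.2
```

>>> jog_arm(increments=[[[0,0,1,0,0,0,0],[0,0,1,0,0,0,0],[0,0,0.5,0,0,0,0],[0,0,0,0,0,0,0]]])

```text
clock: 6.75
tool_pos: [481.5, 216.5, 38.8]
ee_rot: [[-0.927, -0.374, -0.0], [-0.374, 0.927, -0.0], [0.0, -0.0, -1.0]]
wrist_force: [0.5, -0.5, 0.0]
finger_gap: 10.8
gripper_force: 39.3
```

>>> jog_arm(increments=[[[0,0,0.7,0,0,0,0],[0,0,0.7,0,0,0,0],[0,0,0,0,0,0,0]]])

```text
clock: 7.0
tool_pos: [481.6, 216.5, 38.7]
ee_rot: [[-0.927, -0.374, -0.0], [-0.374, 0.927, -0.0], [0.0, -0.0, -1.0]]
wrist_force: [-10.1, -4.2, 19.7]
finger_gap: 10.4
gripper_force: 41.7
```

Contact. Release and rise, then plan the knob pick.

>>> jog_arm(increments=[[[0,0,-0.5,0,0,0,0],[0,0,0,0,0,0,34],[0,0,0,0,0,0,34],[0,0,0,0,0,0,34],[0,0,-10,0,0,0,34],[0,0,-25,0,0,0,34],[0,0,-25,0,0,0,60],[0,0,-15,0,0,0,60],[0,0,0,0,0,0,60]]])

```text
clock: 7.75
tool_pos: [482.8, 217.0, 117.3]
ee_rot: [[-0.927, -0.374, 0.005], [-0.374, 0.927, 0.002], [-0.005, -0.0, -1.0]]
wrist_force: [0.1, 0.7, 1.1]
finger_gap: 59.8
gripper_force: 0.0
```

```bash
python3 plan.py 661 -51 112 112
```

```text
t 7.75 pos [482.8 217.  117.3] yaw 112.0 q6 -1.58 gap 59.8 F [0.1 0.7 1.1]
turn [-0.      0.0052 -0.0007] rows 1 shift [ -64.8 -315.2    5.3] rows 9
```

>>> jog_arm(increments=[[[-6.5,-31.5,0,0,0,0,60],[-6.5,-31.5,0,0,0,0,60],[-6.5,-31.5,0,0,0,0,60],[-6.5,-31.5,0,0,0,0,60],[-6.5,-31.5,0,0,0,0,60],[-6.5,-31.5,0,0,0,0,60],[-6.5,-31.5,0,0,0,0,60],[-6.5,-31.5,0,0,0,0,60],[-6.5,-31.5,0,0,0,0,60],[-6.5,-31.5,0,0,0,0,60]]])

```text
clock: 8.58
tool_pos: [660.1, -53.0, 112.6]
ee_rot: [[-0.928, -0.374, -0.001], [-0.374, 0.928, 0.0], [0.0, 0.0, -1.0]]
wrist_force: [-0.2, 0.5, -0.0]
finger_gap: 60.3
gripper_force: 0.0
```

>>> jog_arm(increments=[[[0,0,0,0,0,0,60],[0,0,0,0,0,0,60]]])

```text
clock: 8.75
tool_pos: [659.7, -52.7, 112.1]
ee_rot: [[-0.928, -0.372, -0.001], [-0.372, 0.928, 0.0], [0.001, 0.001, -1.0]]
wrist_force: [-0.3, 1.0, 0.0]
finger_gap: 59.9
gripper_force: 0.0
```

```bash
python3 - <<'E'
from h import *
im,P,c=cloud('wrist');cv2.imwrite('pics/w3.png',im[...,::-1])
k=(P[...,2]>20)&(P[...,2]<42)&(np.hypot(P[...,0]-661,P[...,1]+51)<25)
q=P[k].astype(np.float32);print(len(q),q.mean(0),q[:,2].max(),cv2.minEnclosingCircle(q[:,:2]))
k=(P[...,2]>2)&(np.hypot(P[...,0]-664,P[...,1]+183)<35)&(im[...,1]>im[...,0]+30.)
q=P[k].astype(np.float32)
if len(q)>50: print('catch',len(q),cv2.minAreaRect(q[q[:,2]>18][:,:2]))
E
python3 plan.py 661 -51 33 112
```

```text
t 8.8 pos [659.3 -51.7 112.2] yaw 111.9 q6 -2.07 gap 59.7 F [ 0.6 -0.1  0.1]
turn [ 0.0007 -0.001  -0.0017] rows 1 shift [-1.8 -0.  79.2] rows 3Traceback (most recent call last):
  File "<stdin>", line 4, in <module>
cv2.error: OpenCV(4.12.0) /io/opencv/modules/imgproc/src/shapedescr.cpp:201: error: (-215:Assertion failed) count >= 0 && (depth == CV_32F || depth == CV_32S) in function 'minEnclosingCircle'
```

View pics/w3.png

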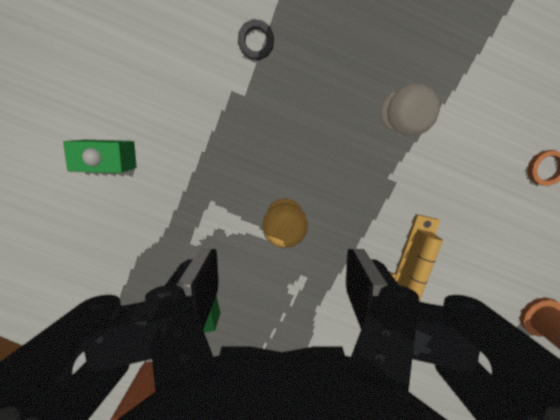

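The knob is at (286,222), midway between the jaws, and nothing else is in reach of the fingers. Going down.

>>> jog_arm(increments=[[[-2,0,10,0,0,0,60],[0,0,25,0,0,0,60],[0,0,25,0,0,0,60],[0,0,13,0,0,0,60],[0,0,5,0,0,0,60],[0,0,0,0,0,0,60],[0,0,0,0,0,0,20],[0,0,0,0,0,0,20],[0,0,0,0,0,0,20],[0,0,0,0,0,0,20]]])

```text
clock: 9.63
tool_pos: [662.2, -50.7, 36.7]
ee_rot: [[-0.927, -0.374, 0.002], [-0.374, 0.927, -0.0], [-0.002, -0.001, -1.0]]
wrist_force: [-1.8, 1.0, 6.3]
finger_gap: 28.7
gripper_force: 39.3
```

>>> jog_arm(increments=[[[0,0,0,0,0,0,20],[0,0,0,0,0,0,20]]])

```text
clock: 9.8
tool_pos: [662.2, -50.6, 36.7]
ee_rot: [[-0.927, -0.374, 0.002], [-0.374, 0.927, -0.0], [-0.002, -0.001, -1.0]]
wrist_force: [-0.8, 1.0, 7.6]
finger_gap: 28.7
gripper_force: 39.3
```

>>> jog_arm(increments=[[[0,0,-8,0,0,0,20],[0,0,-20,0,0,0,20],[0,0,-25,0,0,0,20],[0,0,-20,0,0,0,20],[0,0,-7,0,0,0,20],[0,0,0,0,0,0,20]]])

```text
clock: 10.3
tool_pos: [662.3, -50.8, 117.7]
ee_rot: [[-0.927, -0.374, 0.004], [-0.374, 0.927, -0.001], [-0.003, -0.002, -1.0]]
wrist_force: [0.6, 1.1, -0.5]
finger_gap: 28.7
gripper_force: 39.6
```

```bash
python3 plan.py 480 312 115 112
```

```text
t 10.3 pos [662.3 -50.8 117.7] yaw 112.0 q6 -2.07 gap 28.7 F [ 0.6  1.1 -0.5]
turn [-0.0019  0.0034 -0.0008] rows 1 shift [ 33.1 404.7   2.7] rows 11
```

>>> jog_arm(increments=[[[1.5,17,0,0,0,0,20],[2.5,31,0,0,0,0,20],[2.5,31,0,0,0,0,20],[2.5,31,0,0,0,0,20],[2.5,31,0,0,0,0,20],[2.5,31,0,0,0,0,20],[2.5,31,0,0,0,0,20],[2.5,31,0,0,0,0,20],[2.5,31,0,0,0,0,20],[2.5,31,0,0,0,0,20]]])

```text
clock: 11.13
tool_pos: [526.6, 216.2, 113.3]
ee_rot: [[-0.927, -0.374, -0.002], [-0.374, 0.927, -0.001], [0.002, 0.0, -1.0]]
wrist_force: [0.5, -0.2, -0.1]
finger_gap: 28.3
gripper_force: 39.6
```

>>> jog_arm(increments=[[[2.5,31,0,0,0,0,20],[2.5,31,0,0,0,0,20],[2.5,31,0,0,0,0,20],[1,15.5,0,0,0,0,20],[0,0,0,0,0,0,20],[0,0,0,0,0,0,20]]])

```text
clock: 11.63
tool_pos: [478.9, 312.8, 113.6]
ee_rot: [[-0.927, -0.376, -0.002], [-0.376, 0.927, -0.001], [0.002, -0.0, -1.0]]
wrist_force: [0.0, -0.9, -0.2]
finger_gap: 28.7
gripper_force: 39.6
```

```bash
python3 plan.py 480 312 45 112; python3 - <<'E'
from h import *
im,P,c=cloud('side');im2,_,_=cloud('scene')
a=cv2.resize(im[60:240,80:280,::-1],(400,360));b=cv2.resize(im2[100:280,320:520,::-1],(400,360))
cv2.imwrite('pics/k4.png',np.hstack([a,b]))
E
```

```text
t 11.63 pos [478.9 312.8 113.6] yaw 112.1 q6 -1.42 gap 28.7 F [ 0.  -0.9 -0.2]
turn [-0.0003 -0.0018  0.0011] rows 1 shift [-0.7 -1.2 68.6] rows 2
```

View pics/k4.png

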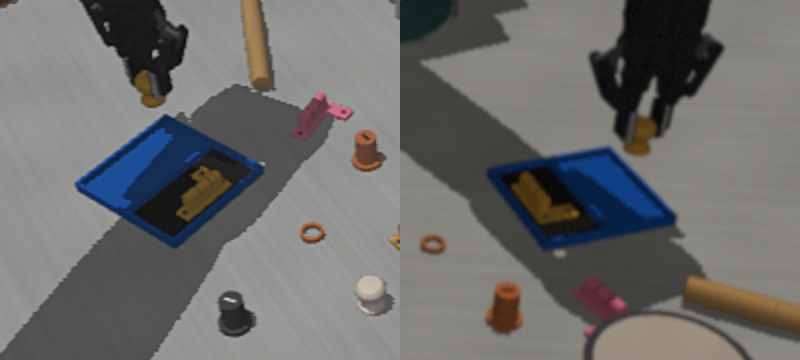

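```bash
python3 - <<'E'
from h import *
s=state();p=s['tool_pos'];E=s['ee_rot']
for n in('side','scene'):
    im,P,c=cloud(n);i=im.astype(int)
    L=(P-p)@E
    k=(np.abs(L).max(-1)<60)&(i[...,0]>i[...,2]+40)
    q=L[k];print(n,len(q),'tool-frame min',q.min(0).round(1),'max',q.max(0).round(1),'mean',q.mean(0).round(1))
    for z in range(-10,45,5):
        w=q[(q[:,2]>=z)&(q[:,2]<z+5)]
        if len(w)>3: print(z,len(w),w[:,:2].min(0).round(),w[:,:2].max(0).round())
E
```

```text
side 121 tool-frame min [ -1.8 -15.2 -10.4] max [18.5 11.3 34.5] mean [10.3 -3.1 15.9]
0 34 [ -2. -13.] [16. 11.]
5 21 [  4. -11.] [18. 10.]
10 11 [ 12. -13.] [18.  1.]
25 22 [  1. -14.] [16.  6.]
30 26 [ -2. -14.] [16.  8.]
scene 169 tool-frame min [-17.9 -14.8   0.4] max [ 2.3  9.1 35.2] mean [-8.6 -3.9 16. ]
0 47 [-17. -10.] [2. 9.]
5 28 [-17. -14.] [-5.  7.]
10 20 [-18. -14.] [-9.  9.]
15 6 [-14. -10.] [-11.  -0.]
20 6 [-8. -8.] [-5.  3.]
25 28 [-13. -12.] [1. 7.]
30 32 [-15. -15.] [0. 7.]
```

The knob is centred and upright, its underside about 35 mm ahead of the TCP. I'll lower it.

>>> jog_arm(increments=[[[0,-1,15,0,0,0,20],[0,0,25,0,0,0,20],[0,0,20,0,0,0,20],[0,0,6,0,0,0,20],[0,0,2,0,0,0,20],[0,0,1,0,0,0,20],[0,0,0,0,0,0,20],[0,0,0,0,0,0,20]]])

```text
clock: 12.5
tool_pos: [481.0, 311.6, 47.2]
ee_rot: [[-0.928, -0.374, 0.001], [-0.374, 0.928, 0.001], [-0.002, 0.0, -1.0]]
wrist_force: [-0.3, -0.2, -0.3]
finger_gap: 28.5
gripper_force: 39.6
```

>>> jog_arm(increments=[[[0,0,1,0,0,0,20],[0,0,1,0,0,0,20],[0,0,0.5,0,0,0,20],[0,0,0,0,0,0,20]]])

```text
clock: 12.83
tool_pos: [480.4, 311.4, 43.4]
ee_rot: [[-0.927, -0.374, 0.0], [-0.374, 0.927, 0.0], [-0.0, 0.0, -1.0]]
wrist_force: [-0.1, 0.9, -0.2]
finger_gap: 28.4
gripper_force: 39.6
```

>>> jog_arm(increments=[[[0,0,1,0,0,0,20],[0,0,1,0,0,0,20],[0,0,0.3,0,0,0,20],[0,0,0,0,0,0,20]]])

```text
clock: 13.17
tool_pos: [480.3, 311.4, 40.9]
ee_rot: [[-0.927, -0.374, -0.0], [-0.374, 0.927, -0.0], [0.0, -0.0, -1.0]]
wrist_force: [0.3, 0.1, 0.1]
finger_gap: 28.4
gripper_force: 39.6
```

>>> jog_arm(increments=[[[0,0,0.5,0,0,0,20],[0,0,0.5,0,0,0,20],[0,0,0,0,0,0,20]]])

```text
clock: 13.42
tool_pos: [480.6, 311.6, 40.7]
ee_rot: [[-0.927, -0.374, 0.001], [-0.374, 0.927, 0.0], [-0.001, 0.0, -1.0]]
wrist_force: [-2.7, -1.5, 5.7]
finger_gap: 28.4
gripper_force: 40.1
```

>>> jog_arm(increments=[[[0,0,0,0,0,0,50],[0,0,0,0,0,0,50],[0,0,0,0,0,0,50],[0,0,-10,0,0,0,50],[0,0,-25,0,0,0,50],[0,0,-25,0,0,0,60],[0,0,-12,0,0,0,60],[0,0,0,0,0,0,60]]])

```text
clock: 14.08
tool_pos: [481.5, 312.1, 115.8]
ee_rot: [[-0.927, -0.374, 0.004], [-0.374, 0.927, 0.002], [-0.005, 0.001, -1.0]]
wrist_force: [0.9, 0.4, -0.2]
finger_gap: 60.3
gripper_force: 0.0
```

```bash
python3 plan.py 664 -183.5 112 20
```

```text
t 14.08 pos [481.5 312.1 115.8] yaw 112.0 q6 -1.42 gap 60.3 F [ 0.9  0.4 -0.2]
turn [-0.0031  0.0044 -1.5366] rows 13 shift [528.1  -2.    3.8] rows 14
```

>>> jog_arm(increments=[[[0,0,0,0,0,0.115,60],[0,0,0,0,0,0.115,60],[0,0,0,0,0,0.115,60],[0,0,0,0,0,0.115,60],[0,0,0,0,0,0.115,60],[0,0,0,0,0,0.115,60],[0,0,0,0,0,0.115,60],[0,0,0,0,0,0.115,60],[0,0,0,0,0,0.115,60],[0,0,0,0,0,0.115,60]]])

```text
clock: 14.92
tool_pos: [480.1, 311.2, 111.0]
ee_rot: [[-0.716, 0.698, -0.001], [0.698, 0.716, -0.001], [0.0, -0.001, -1.0]]
wrist_force: [-0.3, 0.1, 0.3]
finger_gap: 59.8
gripper_force: 0.0
```

>>> jog_arm(increments=[[[0,0,0,0,0,0.115,60],[0,0,0,0,0,0.115,60],[0,0,0,0,0,0.115,60],[0,0,0,0,0,0.11,60],[-35,0,0,0,0,0,60],[-35,0,0,0,0,0,60],[-35,0,0,0,0,0,60],[-35,0,0,0,0,0,60],[-35,0,0,0,0,0,60],[-35,0,0,0,0,0,60]]])

```text
clock: 15.75
tool_pos: [552.1, 112.4, 111.2]
ee_rot: [[-0.342, 0.94, -0.001], [0.94, 0.342, -0.0], [0.0, -0.001, -1.0]]
wrist_force: [2.2, -0.1, -0.2]
finger_gap: 59.7
gripper_force: 0.0
```

>>> jog_arm(increments=[[[-35,0,0,0,0,0,60],[-35,0,0,0,0,0,60],[-35,0,0,0,0,0,60],[-35,0,0,0,0,0,60],[-35,0,0,0,0,0,60],[-35,0,0,0,0,0,60],[-35,0,0,0,0,0,60],[-35,0,0,0,0,0,60],[-30,0,0,0,0,0,60],[0,0,0,0,0,0,60]]])

```text
clock: 16.58
tool_pos: [658.7, -181.7, 110.6]
ee_rot: [[-0.339, 0.941, -0.001], [0.941, 0.339, -0.001], [-0.0, -0.001, -1.0]]
wrist_force: [-0.2, -0.8, 0.5]
finger_gap: 60.0
gripper_force: 0.0
```

```bash
python3 plan.py 664 -183.5 33 20;  python3 - <<'E'
from h import *
im,P,c=cloud('wrist');i=im.astype(int)
k=(P[...,2]>20)&(P[...,2]<27)&(np.hypot(P[...,0]-664,P[...,1]+183)<35)&(i[...,1]>i[...,0]+30)
q=P[k].astype(np.float32);print(len(q))
if len(q)>20: print('catch',cv2.minAreaRect(q[:,:2]))
E
```

```text
t 16.58 pos [ 658.7 -181.7  110.6] yaw 19.8 q6 -0.65 gap 60.0 F [-0.2 -0.8  0.5]
turn [-0.0012  0.0003 -0.0031] rows 1 shift [-3.5  4.3 77.6] rows 3
1149Traceback (most recent call last):
  File "<stdin>", line 5, in <module>
cv2.error: OpenCV(4.12.0) /io/opencv/modules/imgproc/src/convhull.cpp:143: error: (-215:Assertion failed) total >= 0 && (depth == CV_32F || depth == CV_32S) in function 'convexHull'
```

>>> jog_arm(increments=[[[-3.5,4.5,10,0,0,0,60],[0,0,25,0,0,0,60],[0,0,25,0,0,0,60],[0,0,13,0,0,0,60],[0,0,4,0,0,0,60],[0,0,0,0,0,0,60],[0,0,0,0,0,0,5],[0,0,0,0,0,0,5],[0,0,0,0,0,0,5],[0,0,0,0,0,0,5]]])

```text
clock: 17.47
tool_pos: [664.3, -179.1, 36.7]
ee_rot: [[-0.342, 0.94, 0.002], [0.94, 0.342, -0.001], [-0.001, 0.002, -1.0]]
wrist_force: [-0.3, 1.1, 2.5]
finger_gap: 18.6
gripper_force: 39.4
```

>>> jog_arm(increments=[[[0,0,0,0,0,0,5],[0,0,0,0,0,0,5],[0,0,0,0,0,0,5]]])

```text
clock: 17.72
tool_pos: [664.3, -179.1, 36.6]
ee_rot: [[-0.342, 0.94, 0.002], [0.94, 0.342, -0.0], [-0.001, 0.002, -1.0]]
wrist_force: [-0.9, 1.4, 7.0]
finger_gap: 18.4
gripper_force: 39.8
```

>>> jog_arm(increments=[[[0,0,-8,0,0,0,5],[0,0,-20,0,0,0,5],[0,0,-25,0,0,0,5],[0,0,-20,0,0,0,5],[0,0,-7,0,0,0,5],[0,0,0,0,0,0,5],[0,0,0,0,0,0,5]]])

```text
clock: 18.3
tool_pos: [663.5, -179.0, 114.8]
ee_rot: [[-0.342, 0.94, 0.0], [0.94, 0.342, -0.0], [-0.0, 0.0, -1.0]]
wrist_force: [-0.1, 0.2, -1.0]
finger_gap: 18.6
gripper_force: 39.2
```

```bash
python3 plan.py 418 287 115 20
```

```text
t 18.3 pos [ 663.5 -179.   114.8] yaw 20.0 q6 -0.65 gap 18.6 F [-0.1  0.2 -1. ]
turn [ 0.      0.0001 -0.0001] rows 1 shift [ 5.218e+02 -7.130e+01 -2.000e-01] rows 14
```

>>> jog_arm(increments=[[[17,-2.5,0,0,0,0,5],[35,-4.8,0,0,0,0,5],[35,-4.8,0,0,0,0,5],[35,-4.8,0,0,0,0,5],[35,-4.8,0,0,0,0,5],[35,-4.8,0,0,0,0,5],[35,-4.8,0,0,0,0,5],[35,-4.8,0,0,0,0,5],[35,-4.8,0,0,0,0,5],[35,-4.8,0,0,0,0,5]]])

```text
clock: 19.13
tool_pos: [505.5, 118.5, 113.4]
ee_rot: [[-0.342, 0.94, -0.002], [0.94, 0.342, -0.0], [0.0, -0.002, -1.0]]
wrist_force: [0.7, 0.4, -0.5]
finger_gap: 18.7
gripper_force: 39.2
```

>>> jog_arm(increments=[[[35,-4.8,0,0,0,0,5],[35,-4.8,0,0,0,0,5],[35,-4.8,0,0,0,0,5],[35,-4.8,0,0,0,0,5],[32,-4.4,0,0,0,0,5],[17,-2.3,0,0,0,0,5],[0,0,0,0,0,0,5],[0,0,0,0,0,0,5]]])

```text
clock: 19.8
tool_pos: [417.3, 286.4, 113.7]
ee_rot: [[-0.344, 0.939, -0.002], [0.939, 0.344, -0.001], [-0.001, -0.002, -1.0]]
wrist_force: [0.1, -0.6, -0.9]
finger_gap: 18.6
gripper_force: 39.2
```

```bash
python3 plan.py 418 287 45 20
```

```text
t 19.8 pos [417.3 286.4 113.7] yaw 20.1 q6 0.2 gap 18.6 F [ 0.1 -0.6 -0.9]
turn [-0.002   0.0005  0.0018] rows 1 shift [ 0.3  0.8 68.7] rows 2
```

>>> jog_arm(increments=[[[0,0,15,0,0,0,5],[0,0,25,0,0,0,5],[0,0,20,0,0,0,5],[0,0,6,0,0,0,5],[0,0,3,0,0,0,5],[0,0,2,0,0,0,5],[0,0,1,0,0,0,5],[0,0,0,0,0,0,5],[0,0,0,0,0,0,5]]])

```text
clock: 20.55
tool_pos: [418.6, 286.3, 44.0]
ee_rot: [[-0.342, 0.94, 0.001], [0.94, 0.342, 0.001], [0.0, 0.001, -1.0]]
wrist_force: [-0.4, -0.0, -0.4]
finger_gap: 18.7
gripper_force: 39.2
```

>>> jog_arm(increments=[[[0,0,1,0,0,0,5],[0,0,0.7,0,0,0,5],[0,0,0,0,0,0,5]]])

```text
clock: 20.8
tool_pos: [418.2, 286.2, 41.5]
ee_rot: [[-0.342, 0.94, 0.0], [0.94, 0.342, 0.0], [0.0, 0.0, -1.0]]
wrist_force: [0.2, -0.4, -0.4]
finger_gap: 18.7
gripper_force: 39.2
```

>>> jog_arm(increments=[[[0,0,0.6,0,0,0,5],[0,0,0.5,0,0,0,5],[0,0,0,0,0,0,5]]])

```text
clock: 21.05
tool_pos: [418.2, 286.2, 40.6]
ee_rot: [[-0.342, 0.94, 0.0], [0.94, 0.342, 0.0], [0.0, 0.0, -1.0]]
wrist_force: [-1.5, -1.5, 4.5]
finger_gap: 18.7
gripper_force: 39.7
```

>>> jog_arm(increments=[[[0,0,0.4,0,0,0,5],[0,0,0,0,0,0,5]]])

```text
clock: 21.22
tool_pos: [418.3, 286.2, 40.6]
ee_rot: [[-0.342, 0.94, 0.0], [0.94, 0.342, 0.0], [0.0, 0.0, -1.0]]
wrist_force: [-4.0, -2.8, 10.0]
finger_gap: 19.2
gripper_force: 40.4
```

>>> jog_arm(increments=[[[0,0,-0.3,0,0,0,5],[0,0,0,0,0,0,40],[0,0,0,0,0,0,40],[0,0,0,0,0,0,40],[0,0,-10,0,0,0,40],[0,0,-25,0,0,0,40],[0,0,-25,0,0,0,60],[0,0,-12,0,0,0,60],[0,0,0,0,0,0,60],[0,0,0,0,0,0,60]]])

```text
clock: 22.05
tool_pos: [418.4, 286.2, 112.6]
ee_rot: [[-0.342, 0.94, 0.001], [0.94, 0.342, 0.001], [0.0, 0.001, -1.0]]
wrist_force: [0.2, -0.9, -0.5]
finger_gap: 60.0
gripper_force: 0.0
```

```bash
python3 plan.py 655 54 112 98.7
```

```text
t 22.05 pos [418.4 286.2 112.6] yaw 20.0 q6 0.2 gap 60.0 F [ 0.2 -0.9 -0.5]
turn [ 1.1000e-03  6.0000e-04 -1.3736e+00] rows 12 shift [-198.8 -265.3    0.6] rows 9
```

>>> jog_arm(increments=[[[0,0,0,0,0,-0.115,60],[0,0,0,0,0,-0.115,60],[0,0,0,0,0,-0.115,60],[0,0,0,0,0,-0.115,60],[0,0,0,0,0,-0.115,60],[0,0,0,0,0,-0.115,60],[0,0,0,0,0,-0.115,60],[0,0,0,0,0,-0.115,60],[0,0,0,0,0,-0.115,60],[0,0,0,0,0,-0.115,60]]])

```text
clock: 22.88
tool_pos: [417.7, 285.8, 110.5]
ee_rot: [[-0.998, 0.066, -0.002], [0.066, 0.998, -0.001], [0.002, -0.001, -1.0]]
wrist_force: [0.3, 1.7, 0.0]
finger_gap: 59.8
gripper_force: 0.0
```

>>> jog_arm(increments=[[[0,0,0,0,0,-0.115,60],[0,0,0,0,0,-0.109,60],[-10,-13.3,0,0,0,0,60],[-20,-26.6,0,0,0,0,60],[-20,-26.6,0,0,0,0,60],[-20,-26.6,0,0,0,0,60],[-20,-26.6,0,0,0,0,60],[-20,-26.6,0,0,0,0,60],[-20,-26.6,0,0,0,0,60],[-20,-26.6,0,0,0,0,60]]])

```text
clock: 23.72
tool_pos: [597.1, 110.1, 110.3]
ee_rot: [[-0.988, -0.151, -0.002], [-0.151, 0.988, -0.0], [0.002, 0.0, -1.0]]
wrist_force: [-0.8, 0.6, 0.9]
finger_gap: 60.2
gripper_force: 0.0
```

>>> jog_arm(increments=[[[-20,-26.6,0,0,0,0,60],[-20,-26.6,0,0,0,0,60],[-9,-13,0,0,0,0,60],[0,0,0,0,0,0,60],[0,0,0,0,0,0,60]]])

```text
clock: 24.13
tool_pos: [654.8, 53.3, 110.4]
ee_rot: [[-0.989, -0.151, -0.003], [-0.151, 0.989, 0.0], [0.002, 0.0, -1.0]]
wrist_force: [0.1, 0.1, -0.2]
finger_gap: 59.4
gripper_force: 0.0
```

```bash
python3 plan.py 655 54 33 98.7;  python3 - <<'E'
from h import *
im,P,c=cloud('wrist');cv2.imwrite('pics/w5.png',im[...,::-1]);i=im.astype(int)
k=(P[...,2]>18)&(P[...,2]<32)&(np.hypot(P[...,0]-655,P[...,1]-54)<45)&(i[...,0]>i[...,2]+35)
q=P[k][:,:2].astype(np.float32).copy();print(len(q),q.mean(0),cv2.minAreaRect(q))
E
```

```text
t 24.13 pos [654.8  53.3 110.4] yaw 98.7 q6 -1.68 gap 59.4 F [ 0.1  0.1 -0.2]
turn [ 0.0004 -0.0025 -0.0008] rows 1 shift [-0.3  0.7 77.4] rows 3
1181 [653.9805    54.415302] ((655.0881958007812, 54.93015670776367), (48.53627014160156, 11.825770378112793), 8.454771995544434)
```

View pics/w5.png

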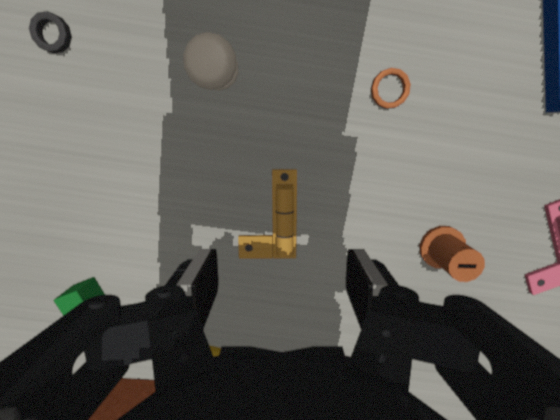

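The right hinge, at (284,215), is centred between the jaws with its arm clear of the pads. Descend and grip.

>>> jog_arm(increments=[[[0,1.5,10,0,0,0,60],[0,0,25,0,0,0,60],[0,0,25,0,0,0,60],[0,0,13,0,0,0,60],[0,0,4,0,0,0,60],[0,0,0,0,0,0,60],[0,0,0,0,0,0,0],[0,0,0,0,0,0,0],[0,0,0,0,0,0,0],[0,0,0,0,0,0,0]]])

```text
clock: 25.02
tool_pos: [655.4, 55.2, 36.2]
ee_rot: [[-0.988, -0.152, 0.001], [-0.152, 0.988, 0.0], [-0.001, -0.0, -1.0]]
wrist_force: [0.0, 2.6, 3.4]
finger_gap: 11.9
gripper_force: 3.7
```

>>> jog_arm(increments=[[[0,0,0,0,0,0,0],[0,0,0,0,0,0,0],[0,0,0,0,0,0,0]]])

```text
clock: 25.27
tool_pos: [655.5, 55.2, 36.4]
ee_rot: [[-0.988, -0.152, 0.002], [-0.152, 0.988, 0.0], [-0.002, -0.0, -1.0]]
wrist_force: [-1.6, 0.6, 6.5]
finger_gap: 10.3
gripper_force: 39.7
```

>>> jog_arm(increments=[[[0,0,-8,0,0,0,0],[0,0,-20,0,0,0,0],[0,0,-25,0,0,0,0],[0,0,-20,0,0,0,0],[0,0,-7,0,0,0,0],[0,0,0,0,0,0,0],[0,0,0,0,0,0,0]]])

```text
clock: 25.85
tool_pos: [654.7, 55.1, 114.6]
ee_rot: [[-0.988, -0.152, -0.0], [-0.152, 0.988, -0.0], [0.0, -0.0, -1.0]]
wrist_force: [0.2, 0.6, -1.7]
finger_gap: 10.6
gripper_force: 39.1
```

```bash
python3 plan.py 461.6 -317 115 87
```

```text
t 25.85 pos [654.7  55.1 114.6] yaw 98.7 q6 -1.68 gap 10.6 F [ 0.2  0.6 -1.7]
turn [-0.     -0.0003  0.2045] rows 2 shift [ 173.4 -381.7   -0.4] rows 12
```

>>> jog_arm(increments=[[[0,0,0,0,0,0.102,0],[0,0,0,0,0,0.102,0],[7,-16,0,0,0,0,0],[14,-31,0,0,0,0,0],[14,-31,0,0,0,0,0],[14,-31,0,0,0,0,0],[14,-31,0,0,0,0,0],[14,-31,0,0,0,0,0],[14,-31,0,0,0,0,0],[14,-31,0,0,0,0,0]]])

```text
clock: 26.68
tool_pos: [536.1, -173.6, 113.7]
ee_rot: [[-0.999, 0.05, -0.002], [0.05, 0.999, 0.001], [0.002, 0.0, -1.0]]
wrist_force: [1.0, -0.4, -1.3]
finger_gap: 11.1
gripper_force: 39.2
```

>>> jog_arm(increments=[[[14,-31,0,0,0,0,0],[14,-31,0,0,0,0,0],[14,-31,0,0,0,0,0],[14,-31,0,0,0,0,0],[12.5,-25,0,0,0,0,0],[0,0,0,0,0,0,0],[0,0,0,0,0,0,0]]])

```text
clock: 27.27
tool_pos: [460.4, -318.3, 113.8]
ee_rot: [[-0.999, 0.053, -0.002], [0.053, 0.999, 0.001], [0.002, 0.001, -1.0]]
wrist_force: [0.1, 0.4, -1.5]
finger_gap: 10.5
gripper_force: 39.2
```

```bash
python3 plan.py 461.6 -317 45 87
```

```text
t 27.27 pos [ 460.4 -318.3  113.8] yaw 87.0 q6 -2.17 gap 10.5 F [ 0.1  0.4 -1.5]
turn [ 0.0011 -0.0016 -0.0004] rows 1 shift [-1.1  1.3 68.8] rows 2
```

>>> jog_arm(increments=[[[-1,1.5,15,0,0,0,0],[0,0,25,0,0,0,0],[0,0,20,0,0,0,0],[0,0,6,0,0,0,0],[0,0,3,0,0,0,0],[0,0,2,0,0,0,0],[0,0,1,0,0,0,0],[0,0,0,0,0,0,0],[0,0,0,0,0,0,0]]])

```text
clock: 28.02
tool_pos: [463.3, -316.1, 44.1]
ee_rot: [[-0.999, 0.052, 0.001], [0.052, 0.999, -0.001], [-0.001, -0.001, -1.0]]
wrist_force: [0.6, -0.7, -0.5]
finger_gap: 10.9
gripper_force: 39.2
```

>>> jog_arm(increments=[[[0,0,1,0,0,0,0],[0,0,0.7,0,0,0,0],[0,0,0,0,0,0,0]]])

```text
clock: 28.27
tool_pos: [463.0, -316.0, 41.6]
ee_rot: [[-0.999, 0.052, 0.0], [0.052, 0.999, -0.0], [-0.0, -0.0, -1.0]]
wrist_force: [-0.0, -0.2, -2.4]
finger_gap: 10.4
gripper_force: 39.2
```

>>> jog_arm(increments=[[[0,0,0.5,0,0,0,0],[0,0,0.5,0,0,0,0],[0,0,0,0,0,0,0]]])

```text
clock: 28.52
tool_pos: [463.0, -316.0, 40.4]
ee_rot: [[-0.999, 0.052, -0.0], [0.052, 0.999, -0.0], [0.0, -0.0, -1.0]]
wrist_force: [0.8, -0.5, -1.6]
finger_gap: 11.0
gripper_force: 39.2
```

>>> jog_arm(increments=[[[0,0,0.4,0,0,0,0],[0,0,0.3,0,0,0,0],[0,0,0,0,0,0,0]]])

```text
clock: 28.77
tool_pos: [463.0, -316.0, 40.4]
ee_rot: [[-0.999, 0.052, -0.0], [0.052, 0.999, -0.0], [0.0, -0.0, -1.0]]
wrist_force: [-5.2, 2.2, 6.0]
finger_gap: 10.6
gripper_force: 40.2
```

>>> jog_arm(increments=[[[0,0,0.2,0,0,0,0],[0,0,0,0,0,0,0]]])

```text
clock: 28.93
tool_pos: [463.0, -316.0, 40.4]
ee_rot: [[-0.999, 0.052, -0.0], [0.052, 0.999, -0.0], [-0.0, -0.0, -1.0]]
wrist_force: [-5.1, 3.4, 10.0]
finger_gap: 10.6
gripper_force: 40.5
```

>>> jog_arm(increments=[[[0,0,-0.3,0,0,0,0],[0,0,0,0,0,0,34],[0,0,0,0,0,0,34],[0,0,0,0,0,0,34],[0,0,-10,0,0,0,34],[0,0,-25,0,0,0,34],[0,0,-25,0,0,0,60],[0,0,-12,0,0,0,60],[0,0,0,0,0,0,60],[0,0,0,0,0,0,60]]])

```text
clock: 29.77
tool_pos: [463.2, -316.0, 112.4]
ee_rot: [[-0.999, 0.052, 0.001], [0.052, 0.999, -0.001], [-0.001, -0.001, -1.0]]
wrist_force: [-0.5, 0.2, -0.7]
finger_gap: 59.8
gripper_force: 0.0
```

```bash
python3 plan.py 437 46 112 87
```

```text
t 29.77 pos [ 463.2 -316.   112.4] yaw 87.0 q6 -2.16 gap 59.8 F [-0.5  0.2 -0.7]
turn [-0.0007  0.001   0.0006] rows 1 shift [ 45.1 360.2   0.4] rows 10
```

>>> jog_arm(increments=[[[2,15,0,0,0,0,60],[4,33,0,0,0,0,60],[4,33,0,0,0,0,60],[4,33,0,0,0,0,60],[4,33,0,0,0,0,60],[4,33,0,0,0,0,60],[4,33,0,0,0,0,60],[4,33,0,0,0,0,60],[4,33,0,0,0,0,60],[4,33,0,0,0,0,60]]])

```text
clock: 30.6
tool_pos: [439.9, -0.4, 110.6]
ee_rot: [[-0.999, 0.052, -0.001], [0.052, 0.999, 0.0], [0.002, 0.0, -1.0]]
wrist_force: [0.5, 0.6, -1.0]
finger_gap: 59.8
gripper_force: 0.0
```

>>> jog_arm(increments=[[[4,33,0,0,0,0,60],[3,15,0,0,0,0,60],[0,0,0,0,0,0,60],[0,0,0,0,0,0,60]]])

```text
clock: 30.93
tool_pos: [435.8, 46.9, 110.8]
ee_rot: [[-0.999, 0.05, -0.002], [0.05, 0.999, -0.0], [0.002, -0.0, -1.0]]
wrist_force: [0.5, -0.5, 0.2]
finger_gap: 60.0
gripper_force: 0.0
```

```bash
python3 plan.py 437 46 33 87;  python3 - <<'E'
from h import *
im,P,c=cloud('wrist')
k=(P[...,2]>28)&(P[...,2]<42)&(np.hypot(P[...,0]-437,P[...,1]-46)<25)
q=P[k][:,:2].astype(np.float32).copy();print(len(q),q.mean(0),cv2.minEnclosingCircle(q) if len(q) else 0)
E
```

```text
t 30.93 pos [435.8  46.9 110.8] yaw 87.2 q6 -1.47 gap 60.0 F [ 0.5 -0.5  0.2]
turn [-0.0002 -0.0016  0.0028] rows 1 shift [-1.2 -0.8 77.8] rows 3
1088 [435.89578  46.84897] ((436.7012939453125, 46.86384201049805), 12.214723587036133)
```

Lock at (436.7,46.9). Descend and grip.

>>> jog_arm(increments=[[[-1,0,10,0,0,0,60],[0,0,25,0,0,0,60],[0,0,25,0,0,0,60],[0,0,13,0,0,0,60],[0,0,4,0,0,0,60],[0,0,0,0,0,0,60],[0,0,0,0,0,0,10],[0,0,0,0,0,0,10],[0,0,0,0,0,0,10],[0,0,0,0,0,0,10]]])

```text
clock: 31.82
tool_pos: [438.3, 45.8, 36.1]
ee_rot: [[-0.999, 0.052, 0.002], [0.052, 0.999, -0.0], [-0.002, 0.0, -1.0]]
wrist_force: [-0.0, -1.6, 5.8]
finger_gap: 23.0
gripper_force: 39.1
```

>>> jog_arm(increments=[[[0,0,0,0,0,0,10],[0,0,0,0,0,0,10],[0,0,0,0,0,0,10]]])

```text
clock: 32.07
tool_pos: [438.3, 45.8, 36.1]
ee_rot: [[-0.999, 0.052, 0.002], [0.052, 0.999, -0.0], [-0.002, -0.0, -1.0]]
wrist_force: [-1.7, -2.1, 6.5]
finger_gap: 22.6
gripper_force: 39.1
```

>>> jog_arm(increments=[[[0,0,-8,0,0,0,10],[0,0,-20,0,0,0,10],[0,0,-25,0,0,0,10],[0,0,-20,0,0,0,10],[0,0,-7,0,0,0,10],[0,0,0,0,0,0,10],[0,0,0,0,0,0,10]]])

```text
clock: 32.65
tool_pos: [437.6, 45.9, 114.6]
ee_rot: [[-0.999, 0.052, 0.0], [0.052, 0.999, -0.0], [-0.0, 0.0, -1.0]]
wrist_force: [-0.2, -1.0, -2.4]
finger_gap: 22.6
gripper_force: 39.2
```

```bash
python3 plan.py 464.7 -256 115 87
```

```text
t 32.65 pos [437.6  45.9 114.6] yaw 87.0 q6 -1.47 gap 22.6 F [-0.2 -1.  -2.4]
turn [0.     0.0003 0.0006] rows 1 shift [ -42.9 -300.    -0.4] rows 8
```

>>> jog_arm(increments=[[[-2,-15,0,0,0,0,10],[-4.5,-30,0,0,0,0,10],[-4.5,-30,0,0,0,0,10],[-4.5,-30,0,0,0,0,10],[-4.5,-30,0,0,0,0,10],[-4.5,-30,0,0,0,0,10],[-4.5,-30,0,0,0,0,10],[-4.5,-30,0,0,0,0,10],[-4.5,-30,0,0,0,0,10],[-4.5,-30,0,0,0,0,10]]])

```text
clock: 33.48
tool_pos: [464.7, -242.3, 113.1]
ee_rot: [[-0.999, 0.052, -0.002], [0.052, 0.999, 0.001], [0.002, 0.001, -1.0]]
wrist_force: [0.0, 0.2, -0.1]
finger_gap: 22.7
gripper_force: 39.4
```

>>> jog_arm(increments=[[[-1,-15,0,0,0,0,10],[0,0,0,0,0,0,10],[0,0,15,0,0,0,10],[0,0,25,0,0,0,10],[0,0,20,0,0,0,10],[0,0,6,0,0,0,10],[0,0,3,0,0,0,10],[0,0,2,0,0,0,10],[0,0,0,0,0,0,10],[0,0,0,0,0,0,10]]])

```text
clock: 34.32
tool_pos: [466.0, -256.1, 44.9]
ee_rot: [[-0.999, 0.052, 0.001], [0.052, 0.999, -0.001], [-0.001, -0.001, -1.0]]
wrist_force: [0.6, -0.4, -0.6]
finger_gap: 22.6
gripper_force: 39.4
```

>>> jog_arm(increments=[[[0,0,1,0,0,0,10],[0,0,1,0,0,0,10],[0,0,0,0,0,0,10]]])

```text
clock: 34.57
tool_pos: [465.7, -256.0, 42.1]
ee_rot: [[-0.999, 0.052, 0.0], [0.052, 0.999, -0.0], [-0.0, -0.0, -1.0]]
wrist_force: [-0.3, 0.2, -1.0]
finger_gap: 22.7
gripper_force: 39.4
```

>>> jog_arm(increments=[[[0,0,1,0,0,0,10],[0,0,0.6,0,0,0,10],[0,0,0,0,0,0,10]]])

```text
clock: 34.82
tool_pos: [465.5, -256.0, 40.2]
ee_rot: [[-0.999, 0.052, -0.0], [0.052, 0.999, 0.0], [0.0, 0.0, -1.0]]
wrist_force: [0.3, 1.2, -0.6]
finger_gap: 22.5
gripper_force: 39.4
```

>>> jog_arm(increments=[[[0,0,0.5,0,0,0,10],[0,0,0.3,0,0,0,10],[0,0,0,0,0,0,10]]])

```text
clock: 35.07
tool_pos: [465.6, -256.0, 40.1]
ee_rot: [[-0.999, 0.052, -0.0], [0.052, 0.999, -0.0], [0.0, -0.0, -1.0]]
wrist_force: [-4.0, 2.5, 7.8]
finger_gap: 22.4
gripper_force: 40.1
```

>>> jog_arm(increments=[[[0,0,-0.3,0,0,0,10],[0,0,0,0,0,0,44],[0,0,0,0,0,0,44],[0,0,0,0,0,0,44],[0,0,-10,0,0,0,44],[0,0,-25,0,0,0,44],[0,0,-25,0,0,0,44],[0,0,-30,0,0,0,44],[0,0,-30,0,0,0,44],[0,0,-30,0,0,0,44]]])

```text
clock: 35.9
tool_pos: [465.4, -255.8, 192.1]
ee_rot: [[-0.999, 0.052, 0.0], [0.052, 0.999, -0.0], [-0.0, -0.0, -1.0]]
wrist_force: [-0.0, 0.3, -0.8]
finger_gap: 44.0
gripper_force: 0.0
```

>>> jog_arm(increments=[[[0,30,0,0,0,0,44],[0,35,0,0,0,0,44],[0,35,0,0,0,0,44],[0,35,0,0,0,0,44],[0,35,0,0,0,0,44],[0,20,0,0,0,0,44],[0,0,0,0,0,0,44],[0,0,0,0,0,0,44]]])

```text
clock: 36.57
tool_pos: [475.4, -65.4, 190.6]
ee_rot: [[-0.999, 0.05, 0.001], [0.05, 0.999, -0.0], [-0.001, -0.0, -1.0]]
wrist_force: [0.4, -0.1, 0.1]
finger_gap: 43.6
gripper_force: 0.0
```

```bash
python3 - <<'E'
from h import *
im,P,c=cloud('side');im2,P2,_=cloud('scene')
a=np.hstack([cv2.resize(x,(400,400)) for x in (im[90:270,100:280,::-1],im[260:420,220:380,::-1])])
cv2.imwrite('pics/f1.png',a)
b=np.hstack([cv2.resize(x,(400,400)) for x in (im2[160:240,95:205,::-1],im2[160:240,355:465,::-1])])
cv2.imwrite('pics/f2.png',b)
for n,x,y,w in (('white',562.4,-5.4,25),('copper',662.2,177,25),('lock',465,-256,25),('knob',480,311.5,22)):
    for I,p in(('side',P),('scene',P2)):
        q=p[(np.hypot(p[...,0]-x,p[...,1]-y)<w)&(p[...,2]>24)&(p[...,2]<50)]
        print(n,I,len(q),q.mean(0).round(1) if len(q) else '',q[:,2].max().round(1) if len(q) else '')
E
```

```text
white side 171 [558.2  -7.6  31.9] 37.6
white scene 148 [567.8  -4.5  31.5] 36.3
copper side 111 [658.4 175.5  33.7] 39.4
copper scene 155 [666.9 176.3  33.7] 39.4
lock side 222 [ 460.8 -257.9   38.3] 44.8
lock scene 127 [ 468.9 -255.3   36.2] 44.0
knob side 140 [476.5 306.1  34.3] 41.5
knob scene 154 [487.  308.6  34.1] 40.5
```

View pics/f1.png

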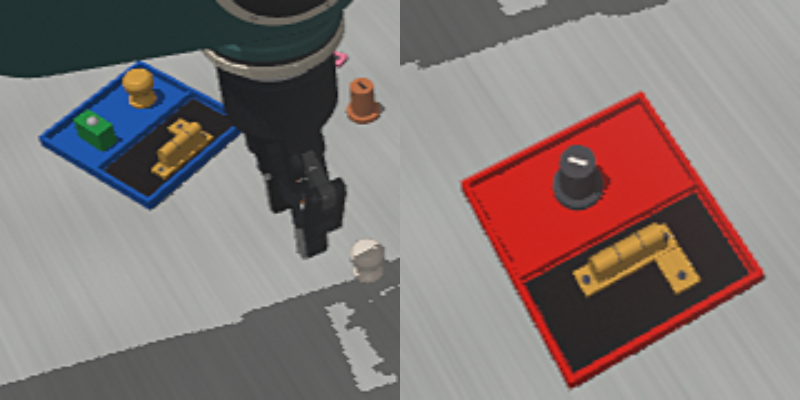

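View pics/f2.png

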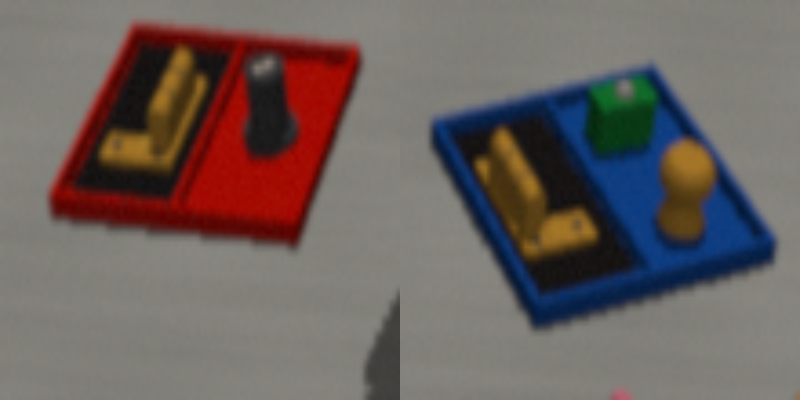

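Both kits are in their compartments, flat and upright, and the spares haven't moved. Handing in.

```bash
python3 -c "
from rig import hand_in; print(hand_in())"
```

```text
the job is handed in; nothing more can be done
None
```

I made up both door kits and handed them in at about 37 s of the 109 s allowed; the final camera check showed all five pieces upright and flat in their compartments and the spare white knob and copper lock barrel where they stood, but the hand-in returned no verdict.

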